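# Open the combination padlock on the sample box and present it

### The job

The padlock on the lid of the steel sample box is locked through the hasp. Turn its dial click by click until the pointer on the dial meets the index mark on the case, pull the shackle fully out, then lift the open padlock clear of the hasp and hold it up, dial facing up, a good hand's breadth (about 12 cm) above the lid. Finish while still holding it there, still and with the shackle open, and leave the other things on the table where they are.

Things in the scene. Friction and masses are not known exactly. Their poses are not given: they have to be found in the camera images.
- lockbox: grey steel box 200 x 160 x 45 mm (x, y, z), fixed, lid shut for good. Origin: centre of its underside; its front is the -x side. A steel hasp plate 104 x 82 x 3 mm lies on the lid (upper face at z = 48 mm), the padlock on it. Two 10 mm high corner stops stand behind the padlock's rear corners, reaching along its sides only over the rearmost 5 mm.
- hasp_eye (a point): middle of the closed eye, 14 mm above the plate: an upright steel lug on the plate, 26 mm high, 6 mm thick (x), 22 mm wide, opening 12 mm wide and 20 mm high, 2 mm in front of the padlock case at y = +22 mm. A like lug at y = -22 mm is a fork, open at the top. The case bears on both when the shackle is pulled.
- padlock: combination padlock, about 0.4 kg, loose, lying on the hasp plate, dial up. Aluminium case 52 x 60 x 28 mm (x, y, z). Origin: centre of the case's underside, at the start 25 mm behind the box's centre. Axes at the start as the box's; -x is the way the shackle slides out, z out of the dial face. The case can be gripped from above across its 60 mm width (y), fingers either side of the dial.
- padlock_dial (a joint): dial angle, rad, growing clockwise seen from above. 0: the pointer is at the index mark. Clicks (spring notches) every 0.524 rad; only the one at 0 frees the shackle (within about 0.15). Starts negative, 1 to 3 clicks short of the mark: turn it clockwise; it can be overturned (range -1.85 to 1.3). About 0.05 N m turns it over a click; left near a click it settles into it.
- dial_grip (a point): on the dial's axis, 18 mm above the case and 8 mm below the dial's top, at the start 46 mm above the plate. Round knurled black dial, 35 mm across, 26 mm high, 6 mm behind the case's middle; keep fingertips above the case. Its pointer is a light raised rib on the top from the middle to the rim; the index mark is a small dark raised bar on the case, at the dial's edge, toward the shackle.
- padlock_shackle (a joint): how far the shackle is pulled out, m: 0 shut, 0.024 fully out (end stop). Slides stiffly (3 N), stays where left; blocked after about 2 mm unless the dial is at 0. Shut, its +y leg passes through the closed eye into the case; fully out that leg's end is about 8 mm clear in front of the eye, and its -y leg, still in the case, can rise out of the fork: the lock then lifts straight up.
- shackle_bow (a point): middle of the shackle's crossbar, on the centre line of the 8 mm steel bar, 14 mm above the plate, 17 mm above the lid. The bar runs along the padlock's y, straight for 24 mm; between the legs the opening is 36 mm wide and, shut, 37 mm long from the lugs to the bar: room for one finger. It moves toward the padlock's -x as the shackle opens.
- timer: bystander: white kitchen timer 62 x 62 x 22 mm on the table; origin under its centre
- mini_jar: bystander: small open sample jar, 47 x 46 x 66 mm, standing on the table; origin under its centre
- syringe: bystander: plastic syringe, 30 x 114 x 22 mm, lying on the table along its y; origin under its centre
There are look-alikes about, which are no part of the job. Of the things shaped like the padlock, the aluminium one is meant.

How it is judged:
By the outcome, as a careful person would: the job done as asked, in the order asked, and still so for the second after the job is handed in, while the arm keeps its last pose, push and grip.
It also fails if it takes over 72 s, if anything falls off the work surface, if the arm or the gripper's body presses on something with over 40 N, if the wrist force passes 120 N, or if a joint passes its speed limit or range.

### The arm

A 6-joint arm with a two-finger parallel gripper is mounted at the origin on a cart in front of the work surface, level with it; the furniture and walls round the work are solid. World frame = base frame: x ahead of the robot, y to its left, z up, the work surface at z = 0. Lengths are in mm, angles in rad, forces in N, time in s.
With the tool pointing down it reaches from about 350 to 975 mm from the base axis. Payload 17.4 kg.
Tool frame: the origin (TCP) lies midway between the tips of the shut fingers; the grasp point (between the pads) lies r.grip_point_offset behind it (r.grip_point_offset is the distance from the TCP to the grasp point, in mm); z points along the fingers, y is the line along which they close (so a half turn about z gives the same grasp; the last joint's range is limited). The gripper opens to 85 mm and grips with 20 to 120 N. Pads are 22 mm wide; open, the fingers measure 114 mm over their backs; the gripper's body (76 mm by 85 mm) begins 54 mm behind the grasp point. The pads swing forward as they close: fully open they stand 13 mm farther back than shut.
Start: joints at [1.063, 0.116, 1.442, -0, 1.584, -0.038], TCP at [305.586, 601.871, 200.403] pointing down, gripper open.
Joint ranges: [-2.83, 2.83], [-0.83, 2.19], [0.07, 2.5], [-1.14, 4.28], [0.01, 3], [-2.97, 2.97]. Speed limits (rad/s): [1.89, 1.89, 2.22, 3.14, 3.14, 3.14].

### API

Orientations are given as a unit quaternion [w, x, y, z].
In Python, from plant import r gives the robot as it stands. The module is installed in compiled form; this text tells all that it offers.
- The arm moves only by the tool send_rows, never from a script. Its argument "deltas" is a list of rows, each an object with "offset": the shift along the world's x, y, z in m, a list of three; "rot": the turn, a rotation vector about the world's x, y, z in degrees, a list of three. A call has 1 to 8 rows; each row is the pose to reach, as a shift and turn from the pose commanded when the call began; what a row does not reach only later rows make up. A row lasts 1/12 s, in which the tool goes at most 41.7 mm and 7.16 degrees, less where a joint would pass 70% of its speed; a pose out of reach is approached as far as the arm can. A call with a gripper value outside its range is refused whole. "claw" is the finger opening in m, from 0 to 0.0854, set as the call begins (left out, the last holds). The fingers move at their own pace and stop on an object; the grip force is fixed at half the most. Time passes only in rows, so rows that repeat a pose let the fingers close. It gives the time, the measured TCP pose, the force, the opening and the grip force at its end, in the units of the state.
- r.read_state(): the state, without advancing time (a new reading comes with each control period).
- r.get_image(name): name is "scene" or "top"; returns the picture (400x640x3 uint8, red, green, blue); there is no depth.
- r.camera_params(name): a dict with "camera_matrix" (3x3 intrinsics, pixels), "world_from_camera" (4x4, takes a point from camera to world coordinates). Camera axes: x right, y up, looking along -z (the intrinsics and any distortion apply to the point x, -y, -z); pixel columns grow to the right and rows downward; lengths in mm; the calibration is good to about 2 mm. A picture is of the moment at which its call begins. camera_params takes no time and is no camera call.
- r.hand_in(): hands the job in; it is judged then, once.
The state is a dict: "t": time; "joint_positions": joint angles; "joint_velocities": joint speeds; "tau": joint torques, N m; "ee_pos": TCP position; "tcp_rot": TCP orientation; "force": force on the tool from outside, world axes, zero at the start; "torque": the same for the moment, N m; "opening": finger opening in mm; "gripper_force": force on a finger pad.
Only numpy, scipy, OpenCV 4.12 (cv2) and the standard library are available. Lean on these libraries where they do the work, as an engineer would, in place of code of your own. Each camera call takes 0.05 s, during which the arm holds its last target. There are 200 camera calls.

## Working session

There is one attempt and no reset: what is moved stays moved. The work goes in short steps, Python scripts to look and compute and a tool call to move; the robot and the scene stay as the last step left them, time stands still between calls to the robot, and variables do not carry over. Pictures are saved under pics/ and viewed, at most 10 in all, crops included, and the job is handed in when it is done.

Besides the shell and the picture viewer there is one more tool, called as a command line: name --argument value ..., lists and objects as JSON in quotes. send_rows: Moves the arm, as the interface text tells. Its arguments: {"type":"object","properties":{"deltas":{"type":"array"},"claw":{"type":"number"}},"required":["deltas"]}

```bash
mkdir -p pics; cat > h.py <<'E'
import numpy as np, cv2
from plant import r
def snap(name,fn,crop=None,scale=1):
    im=r.get_image(name)[:,:,::-1].copy()
    cv2.imwrite('pics/raw_'+fn,im)
    o=im
    if crop: o=im[crop[1]:crop[3],crop[0]:crop[2]]
    if scale!=1: o=cv2.resize(o,None,fx=scale,fy=scale,interpolation=cv2.INTER_CUBIC)
    cv2.imwrite('pics/'+fn,o); return im
def ray(name,u,v):
    p=r.camera_params(name);K=np.array(p['camera_matrix']);T=np.array(p['world_from_camera'])
    d=np.linalg.inv(K)@[u,v,1]; d=T[:3,:3]@[d[0],-d[1],-d[2]]
    return T[:3,3],d
def onz(name,u,v,z):
    o,d=ray(name,u,v); return o+d*(z-o[2])/d[2]
def proj(name,P):
    p=r.camera_params(name);K=np.array(p['camera_matrix']);T=np.array(p['world_from_camera'])
    c=T[:3,:3].T@(np.array(P)-T[:3,3]); q=K@[c[0],-c[1],-c[2]]; return q[:2]/q[2]
E
python3 - <<'E'
from h import *
a=snap('scene','a1.png');b=snap('top','b1.png')
for n in('scene','top'):
    p=r.camera_params(n);print(np.round(p['camera_matrix'],1),np.round(p['world_from_camera'],2),p.keys())
cv2.imwrite('pics/ab.png',cv2.resize(np.vstack([a,b]),(480,600)))
print(r.read_state(),r.grip_point_offset)
E
```

```text
[[384.2   0.  320.7]
 [  0.  384.2 200. ]
 [  0.    0.    1. ]] [[ 8.6000e-01  3.2000e-01 -4.0000e-01  7.2100e+00]
 [-5.1000e-01  5.1000e-01 -6.9000e-01 -8.9307e+02]
 [-2.0000e-02  8.0000e-01  6.0000e-01  8.4881e+02]
 [ 0.0000e+00  0.0000e+00  0.0000e+00  1.0000e+00]] dict_keys(['camera_matrix', 'world_from_camera'])
[[461.1   0.  319.3]
 [  0.  461.1 201.9]
 [  0.    0.    1. ]] [[ 1.00000e-02  1.00000e+00 -8.00000e-02  4.31830e+02]
 [-1.00000e+00  1.00000e-02 -0.00000e+00 -1.31900e+01]
 [ 0.00000e+00  8.00000e-02  1.00000e+00  1.35362e+03]
 [ 0.00000e+00  0.00000e+00  0.00000e+00  1.00000e+00]] dict_keys(['camera_matrix', 'world_from_camera'])
{'t': 0.1, 'joint_positions': array([ 1.06320674e+00,  1.16439794e-01,  1.44217818e+00, -1.38423847e-05,
        1.58400808e+00, -3.77903523e-02]), 'joint_velocities': array([-0.00138821, -0.00231343, -0.00049612, -0.00084526,  0.00120338,
        0.00121938]), 'tau': array([ 2.04100324e-03, -7.33670068e+01, -6.33785391e+01,  3.17819081e-05,
        5.35510539e-03,  2.42826286e-05]), 'ee_pos': array([305.48736539, 601.69394977, 199.74741336]), 'tcp_rot': array([-1.32494921e-04,  2.32745417e-01,  9.72537559e-01, -4.99474103e-04]), 'force': array([ 0.30311903,  0.2208104 , -0.30618207]), 'torque': array([ 0.04437824,  0.00795534, -0.01020955]), 'gripper_force': 0.0, 'opening': 85.43302646758654} 18.700000000000003
```

View pics/a1.png

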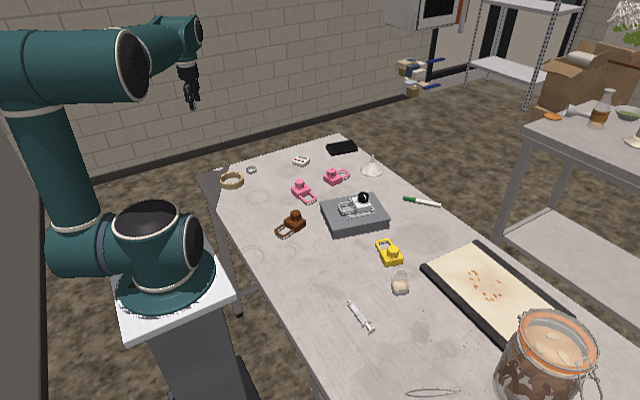

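View pics/b1.png

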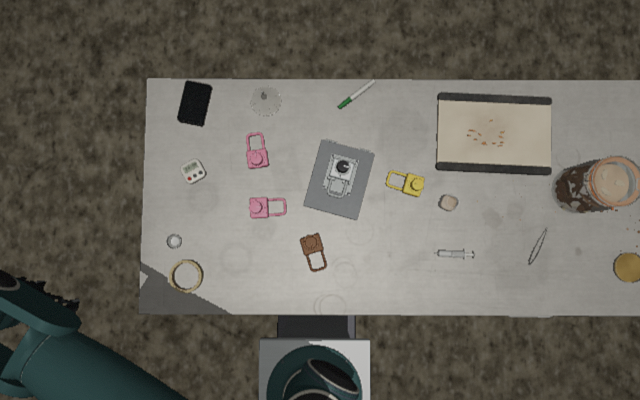

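Could be taken for the padlock, in the top view: aluminium on the grey box (340,175), pink (257,150), pink (262,207), brown (313,250) and yellow (408,182). I choose the aluminium one on the steel box and check it in a close crop.

```bash
python3 - <<'E'
from h import *
b=cv2.imread('pics/raw_b1.png');a=cv2.imread('pics/raw_a1.png')
c=cv2.resize(b[135:225,295:385],(540,540),interpolation=cv2.INTER_CUBIC)
c2=cv2.resize(a[180:240,315:395],(240*1,180),interpolation=cv2.INTER_CUBIC)
o=np.zeros((540,800,3),np.uint8);o[:,:540]=c;o[:180,545:785]=c2;cv2.imwrite('pics/c1.png',o)
# box top mask: mid-grey
g=b.astype(int);v=g.mean(2)
print(v[150:210:10,300:385:6].astype(int))
m=((v>85)&(v<135)&(np.ptp(g,axis=2)<25)).astype(np.uint8)
m[:, :295]=0;m[:,385:]=0;m[:130]=0;m[230:]=0
m=cv2.morphologyEx(m,cv2.MORPH_OPEN,np.ones((3,3)))
cs,_=cv2.findContours(m,0,2);k=max(cs,key=cv2.contourArea)
R=cv2.minAreaRect(k);bp=cv2.boxPoints(R);print(R,bp)
W=np.array([onz('top',*p,45)for p in bp]);print(W.round(1),W.mean(0))
for i in range(4):
    d=W[(i+1)%4]-W[i];print(np.linalg.norm(d),np.degrees(np.arctan2(d[1],d[0])))
E
```

```text
[[162 162 159 116 118 117 118 115 115 116 116 126 161 152 153]
 [162 161 163 119 120 157 187  81 144 162 112 117 114 161 159]
 [156 163 145 119 119 131 153  64 153 161 119 117 163 162 161]
 [161 167 120 120 162 139 160 135 133 111 119 118 165 168 170]
 [158 158 122 121 119 129 165 123 165 120 121 169 167 166 160]
 [169 122 122 123 122 122 123 125 123 124 123 167 160 163 156]]
((338.76922607421875, 178.84616088867188), (56.13170623779297, 70.34004974365234), 15.255120277404785) [[302.43848 205.39232]
 [320.94617 137.53078]
 [375.09998 152.3    ]
 [356.5923  220.16154]]
[[ 531.1   35.5   45. ]
 [ 727.5  -16.1   45. ]
 [ 685.3 -172.    45. ]
 [ 489.9 -118.6   45. ]] [608.45057059 -67.81677648  45.        ]
203.08879309944174 -14.72018872604585
161.48335780887092 -105.14876428844974
202.54179272473277 164.71958499694128
159.4997894468721 75.04588161475988
```

View pics/c1.png

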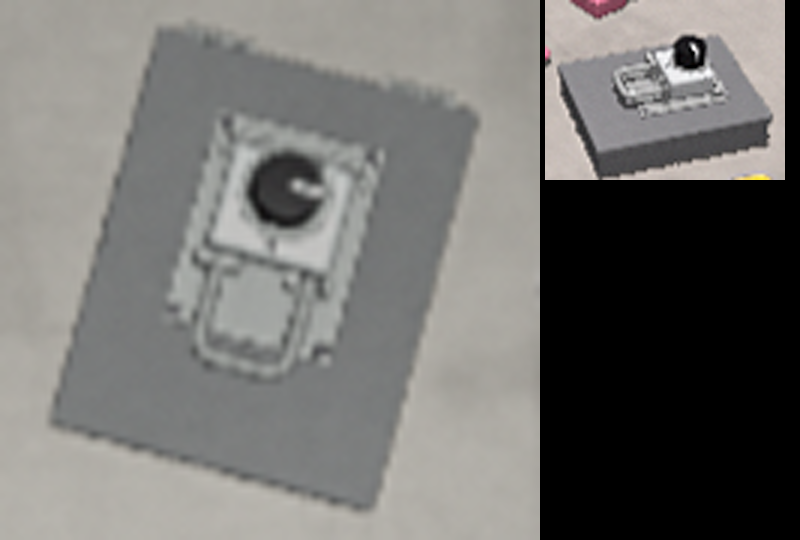

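```bash
python3 - <<'E'
from h import *
for n,f,roi,z in(('top','b1',(325,150,360,185),89),('scene','a1',(350,185,375,210),89)):
    b=cv2.imread(f'pics/raw_{f}.png');g=cv2.cvtColor(b,6).astype(float)
    x0,y0,x1,y1=roi;s=g[y0:y1,x0:x1]
    s4=cv2.resize(s,None,fx=6,fy=6,interpolation=cv2.INTER_LINEAR)
    m=(s4<85).astype(np.uint8)
    cs,_=cv2.findContours(m,0,2);k=max(cs,key=cv2.contourArea)
    (cx,cy),rad=cv2.minEnclosingCircle(k);M=cv2.moments(cv2.convexHull(k))
    for u,v in((cx,cy),(M['m10']/M['m00'],M['m01']/M['m00'])):
        u=x0+(u+.5)/6-.5;v=y0+(v+.5)/6-.5
        print(n,u,v,rad/6,onz(n,u,v,z).round(1))
    # bright pixels inside dial (pointer)
    mm=np.zeros_like(m);cv2.drawContours(mm,[cv2.convexHull(k)],-1,1,-1)
    ys,xs=np.where((mm>0)&(s4>100))
    print('ptr',[(onz(n,x0+(x+.5)/6-.5,y0+(y+.5)/6-.5,102)).round(1)[:2].tolist() for x,y in((xs.min(),ys[xs==xs.min()].mean()),(xs.max(),ys[xs==xs.max()].mean()),(xs.mean(),ys.mean()))])
yaw=np.radians(-15)
for C in((608.5,-67.8),):
  X=np.array([np.cos(yaw),np.sin(yaw)])
  print(np.array(C)+31*X)
  for nm,z in(('top',102),('top',76),('scene',102)):print(nm,z,proj(nm,[*(np.array(C)+31*X),z]))
E
```

```text
top 342.37179438273114 166.3717943827311 6.514609654744466 [636.8 -75.8  89. ]
top 342.0689392453077 166.2301255640573 6.514609654744466 [637.2 -75.   89. ]
ptr [[619.3, -67.6], [636.7, -89.9], [635.8, -83.7]]
scene 362.75 197.08333333333334 6.168935139973958 [638.5 -77.4  89. ]
scene 362.8332875960483 197.10264209049885 6.168935139973958 [638.7 -77.7  89. ]
ptr [[615.9, -78.1], [636.5, -107.6], [634.5, -89.3]]
[638.44370061 -75.8233904 ]
top 102 [342.60811375 165.01226672]
top 76 [342.14080679 166.52764522]
scene 102 [362.64062531 193.67397158]
```

send_rows --deltas '[{"offset":[0.14,-0.29,-0.02],"rot":[0,0,0]},{"offset":[0.14,-0.29,-0.02],"rot":[0,0,0]},{"offset":[0.14,-0.29,-0.02],"rot":[0,0,0]},{"offset":[0.14,-0.29,-0.02],"rot":[0,0,0]},{"offset":[0.14,-0.29,-0.02],"rot":[0,0,0]},{"offset":[0.14,-0.29,-0.02],"rot":[0,0,0]},{"offset":[0.14,-0.29,-0.02],"rot":[0,0,0]},{"offset":[0.14,-0.29,-0.02],"rot":[0,0,0]}]'

```text
t: 0.77
ee_pos: [446.2, 309.1, 180.1]
tcp_rot: [0.0, 0.233, 0.972, -0.0]
force: [0.5, 0.3, 0.3]
opening: 85.3
gripper_force: 0.0
```

send_rows --deltas '[{"offset":[0.14,-0.28,0],"rot":[0,0,0]},{"offset":[0.14,-0.28,0],"rot":[0,0,0]},{"offset":[0.14,-0.28,0],"rot":[0,0,0]},{"offset":[0.14,-0.28,0],"rot":[0,0,0]},{"offset":[0.14,-0.28,0],"rot":[0,0,0]},{"offset":[0.14,-0.28,0],"rot":[0,0,0]},{"offset":[0.14,-0.28,0],"rot":[0,0,0]},{"offset":[0.14,-0.28,0],"rot":[0,0,0]}]'

```text
t: 1.43
ee_pos: [586.6, 28.1, 179.9]
tcp_rot: [-0.0, 0.234, 0.972, -0.0]
force: [0.7, 1.1, -0.6]
opening: 85.2
gripper_force: 0.0
```

send_rows --deltas '[{"offset":[0.04,-0.08,-0.02],"rot":[0,0,0]},{"offset":[0.052,-0.108,-0.04],"rot":[0,0,0]},{"offset":[0.052,-0.108,-0.04],"rot":[0,0,0]},{"offset":[0.052,-0.108,-0.04],"rot":[0,0,0]},{"offset":[0.052,-0.108,-0.04],"rot":[0,0,0]},{"offset":[0.052,-0.108,-0.04],"rot":[0,0,0]}]'

```text
t: 1.93
ee_pos: [637.4, -75.9, 140.2]
tcp_rot: [-0.0, 0.233, 0.972, 0.0]
force: [-0.9, 0.1, 0.6]
opening: 85.2
gripper_force: 0.0
```

send_rows --deltas '[{"offset":[0,0,0],"rot":[0,0,0]},{"offset":[0,0,-0.02],"rot":[0,0,0]},{"offset":[0,0,-0.04],"rot":[0,0,0]},{"offset":[0,0,-0.05],"rot":[0,0,0]},{"offset":[0,0,-0.06],"rot":[0,0,0]},{"offset":[0,0,-0.06],"rot":[0,0,0]},{"offset":[0,0,-0.06],"rot":[0,0,0]},{"offset":[0,0,-0.06],"rot":[0,0,0]}]' --claw 0.06

```text
t: 2.6
ee_pos: [638.1, -76.0, 81.7]
tcp_rot: [0.001, 0.233, 0.973, 0.0]
force: [-0.7, -0.3, -0.6]
opening: 60.0
gripper_force: 0.0
```

```bash
python3 - <<'E'
from h import *
snap('scene','d1.png',(310,150,410,250),5)
E
```

```text
(no output)
```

View pics/d1.png

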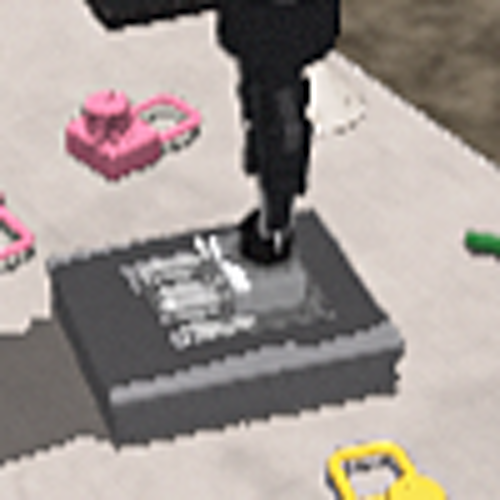

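The fingers straddle the dial at crop pixel (265,240), above the case. Next I close them.

send_rows --deltas '[{"offset":[0,0,0],"rot":[0,0,0]},{"offset":[0,0,0],"rot":[0,0,0]},{"offset":[0,0,0],"rot":[0,0,0]},{"offset":[0,0,0],"rot":[0,0,0]},{"offset":[0,0,0],"rot":[0,0,0]},{"offset":[0,0,0],"rot":[0,0,0]}]' --claw 0.028

```text
t: 3.15
ee_pos: [637.6, -76.1, 80.4]
tcp_rot: [-0.0, 0.233, 0.973, 0.0]
force: [0.3, -0.4, 0.5]
opening: 27.7
gripper_force: 0.0
```

```bash
python3 - <<'E'
from h import *
snap('scene','d2.png',(320,150,400,230),7)
print(r.read_state())
E
```

```text
{'t': 3.2, 'joint_positions': array([-1.58592612e-01,  1.02011991e-01,  1.65347801e+00,  2.96128083e-05,
        1.38612468e+00, -1.25958814e+00]), 'joint_velocities': array([-0.00101415, -0.00035869,  0.00271622, -0.00076044,  0.00136745,
        0.00031538]), 'tau': array([-6.29065064e-03, -6.93340874e+01, -6.05989408e+01, -4.90747170e-04,
        1.48837738e-03,  1.05355073e-04]), 'ee_pos': array([637.58491432, -76.13908992,  80.37930323]), 'tcp_rot': array([-1.20877953e-05,  2.32748766e-01,  9.72536895e-01,  1.36729054e-05]), 'force': array([0.03248395, 0.23275723, 0.04288041]), 'torque': array([ 0.01732499,  0.01765826, -0.01966552]), 'gripper_force': 0.0, 'opening': 28.110375306071894}
```

View pics/d2.png

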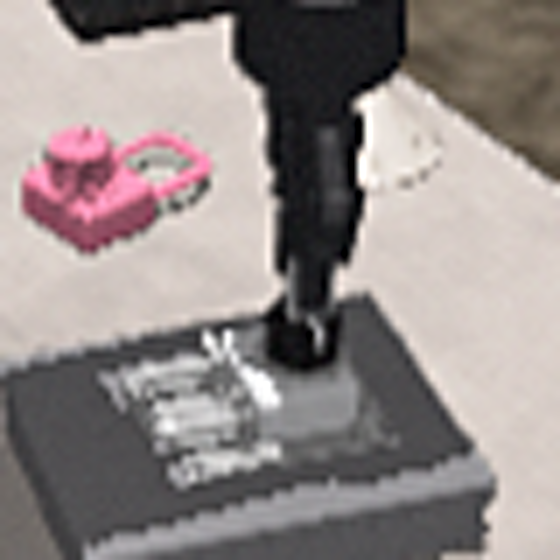

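The tip looks to end at about the dial's top, crop (310,305), rather than around it. I'll check this by projection.

```bash
python3 - <<'E'
from h import *
f=lambda P:((proj('scene',P)-[320,150])*7+3).round(0)
print('tcp',f([637.6,-76.1,80.4]),'z100',f([637.6,-76.1,100]),'z110',f([637.6,-76.1,110]))
n=np.array([.4526,.8917])
for s in(1,-1):
  for z in (80,100): print(s,z,f([637.6+s*14*n[0],-76.1+s*14*n[1],z]))
for z in(76,102):print('dial ctr',z,f([637.6,-76,z]))
E
```

```text
tcp [298. 346.] z100 [300. 313.] z110 [301. 296.]
1 80 [294. 330.]
1 100 [296. 296.]
-1 80 [303. 365.]
-1 100 [305. 331.]
dial ctr 76 [298. 354.]
dial ctr 102 [300. 309.]
```

send_rows --deltas '[{"offset":[0,0,0],"rot":[0,0,0]},{"offset":[0,0,0],"rot":[0,0,0]},{"offset":[0,0,0],"rot":[0,0,0]},{"offset":[0,0,0],"rot":[0,0,0]}]' --claw 0.01

```text
t: 3.53
ee_pos: [637.6, -76.1, 80.4]
tcp_rot: [0.0, 0.233, 0.973, 0.0]
force: [-0.1, -0.5, 0.1]
opening: 10.2
gripper_force: 0.0
```

```bash
python3 - <<'E'
from h import *
snap('scene','d3.png')
a=cv2.imread('pics/raw_d1.png')[165:215,335:385];b=cv2.imread('pics/raw_d3.png')[165:215,335:385];c=cv2.imread('pics/raw_a1.png')[165:215,335:385]
o=np.hstack([a,b,c]);o=np.clip(o.astype(float)*1.0,0,255);o=255*(o/255)**.5
cv2.imwrite('pics/d3c.png',cv2.resize(o.astype(np.uint8),None,fx=5.3,fy=5.3,interpolation=cv2.INTER_NEAREST))
E
```

```text
(no output)
```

View pics/d3c.png

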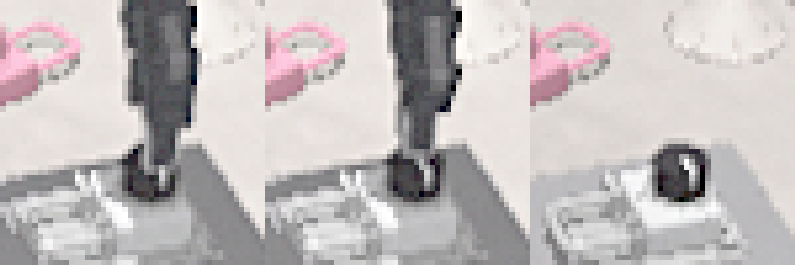

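```bash
python3 - <<'E'
from h import *
print('start tcp',proj('scene',[305.5,601.7,199.7]))
a=cv2.imread('pics/raw_a1.png');g=cv2.cvtColor(a,6)
print(g[94:116,180:206])
d=cv2.imread('pics/raw_d3.png');g=cv2.cvtColor(d,6);print(g[180:206,354:376])
o1,d1=ray('top',342.37,166.37);o2,d2=ray('scene',362.75,197.08)
A=np.stack([d1,-d2],1);s=np.linalg.lstsq(A,o2-o1,rcond=None)[0];print(o1+s[0]*d1,o2+s[1]*d2)
E
```

```text
start tcp [197.43994055 115.8729779 ]
[[111 114 117 128  48  22  33  29  28  27  32  19  44  50  28  23  21  21
   10 114 114 111 109 111 117 114]
 [117 116 116 124  39  21  28  43  26  25  26  14  53  32  12  22  22  17
   15  80 116 117 111 110 113 113]
 [110 107 105 105  82  36  18  51  14  97  46  19  49  20  22  25  30  28
   13  21 116 121 115 114 113 113]
 [ 98  99 101 107 119  49   8  52  20 138  53  23  38  32  26  24  26  20
   17  33 121 117 116 114 116 116]
 [106 106 110 116 123  50  21  36  11  95  39  20  37  20  15  20  22  17
   23  15 116 119 113 112 115 115]
 [115 117 113 115 126  47  22  37  42  34  34  34  19  21  85  32  24  22
   22   6  75 111 112 113 115 113]
 [116 114 111 113 124  37  18  44  40  43  36  34  17   5 113  42   9  10
   14   3  78 111 115 112 113 114]
 [113 112 113 113 120  95  27  13  29  23  26  23  12  60 114  81  87  92
   91  87 119 116 114 114 115 112]
 [114 109 113 111 118 119  89  90  57  20  21  22   9 101  84 100 119 122
  121 119 116 115 113 116 115 114]
 [115 111 113 110 116 112 114 124 107  36  22  37  13  87  59  98 110 113
  116 1
[... 3137 characters left out ...]
  23  19  21 108  36   7  66  87  81  77
   76  76  78  75]
 [141 132 118  99  31   2  14  20  25  20  12  60  25   3  75  95  79  75
   76  78  79  79]
 [144  85 105 101  63  24  10  16   8  19   0   6   3  31  87 101  76  72
   81  78  79  77]
 [197 207 124 103  88  78  63  24  21  11  22  37  54  80 113 124  92  78
   77  78  73  78]
 [207 255 234 231 132 113 100  83  79  71  81  93 102  99 128 138 104  83
   75  77  77  80]
 [143 234 253 255 240 142 121 123 126 112 121 126 129 121 141 148 136 100
   76  76  78  78]
 [156 182 243 252 255 152 124 138 142 140 143 146 147 149 152 152 153 110
   81  74  74  79]]
[636.90821994 -75.85758154  88.24640047] [638.83409674 -77.00451478  88.61533226]
```

```bash
python3 - <<'E'
from h import *
n=np.array([.4526,.8917])
def z_at(P,v):
    zs=np.linspace(P[2]-20,P[2]+60,801);return zs[np.argmin([abs(proj('scene',[P[0],P[1],z])[1]-v) for z in zs])]-P[2]
for nm,P,h,v in(('start',[305.5,601.7,199.7],42.7,110.5),('d3',[637.6,-76.1,80.4],5,194.3)):
    for t in(0,4,8,14):
        s=-(h+t);Q=[P[0]+s*n[0],P[1]+s*n[1],P[2]];print(nm,t,proj('scene',Q),'tip above tcp',z_at(Q,v))
E
```

```text
start 0 [195.37619768 120.4773579 ] tip above tcp 41.80000000000001
start 4 [195.17809081 120.91935059] tip above tcp 43.5
start 8 [194.97914272 121.36322014] tip above tcp 45.30000000000001Traceback (most recent call last):
  File "<stdin>", line 7, in <module>
  File "<stdin>", line 4, in z_at
  File "h.py", line 17, in proj
    p=r.camera_params(name);K=np.array(p['camera_matrix']);T=np.array(p['world_from_camera'])
ValueError: time passes only in moves, steps and waits
```

The image shows the fingertips ending about 26 mm above the reported TCP, level with or just over the dial's top. I reopen and go lower in steps, watching the force.

send_rows --deltas '[{"offset":[0,0,0],"rot":[0,0,0]},{"offset":[0,0,0],"rot":[0,0,0]},{"offset":[0,0,0],"rot":[0,0,0]},{"offset":[0,0,0],"rot":[0,0,0]},{"offset":[0,0,-0.008],"rot":[0,0,0]},{"offset":[0,0,-0.016],"rot":[0,0,0]},{"offset":[0,0,-0.016],"rot":[0,0,0]},{"offset":[0,0,-0.016],"rot":[0,0,0]}]' --claw 0.06

```text
t: 4.25
ee_pos: [637.1, -76.1, 63.3]
tcp_rot: [-0.001, 0.233, 0.973, -0.0]
force: [0.8, -0.7, -0.3]
opening: 59.8
gripper_force: 0.0
```

send_rows --deltas '[{"offset":[0,0,0],"rot":[0,0,0]},{"offset":[0,0,0],"rot":[0,0,0]},{"offset":[0,0,0],"rot":[0,0,0]},{"offset":[0,0,0],"rot":[0,0,0]},{"offset":[0,0,0],"rot":[0,0,0]}]' --claw 0.028

```text
t: 4.67
ee_pos: [637.9, -76.1, 65.1]
tcp_rot: [0.0, 0.233, 0.973, 0.0]
force: [-0.3, 1.0, 5.1]
opening: 29.1
gripper_force: 59.0
```

```bash
python3 - <<'E'
from h import *
d=snap('scene','e1.png')
np.set_printoptions(linewidth=200)
print(cv2.cvtColor(d,6)[188:206,354:376])
E
```

```text
[[204 203 207 212 233  89  13  23  22  25  26  24  31  26  19   7 124 217 213 210 207 210]
 [201 202 202 210 211  79  15  18  23  30  35  35  38  35  22   0 166 214 210 207 206 207]
 [197 200 203 208 190  66  18  50  25  21  32  38  36  27  18   0 199 220 213 207 206 206]
 [196 199 201 207 212  72  23 103  40  25  30  24  23  72  96  49 188 190 167 208 210 206]
 [203 205 206 216 236  91  21 125  56  27  31  25  18 108 113  75 109 112  78 169 212 212]
 [211 218 219 230 185  71  18 124  63  28  30  24  19 104  78  75  73  67 123 103 192 211]
 [186 186 180 178  69   3  18 124  63  25  27  27  33  96  60  76  79  72 129  75 138 202]
 [109 108  93  66  12   8  40 126  54  27  31  26  44  84  39  76  79  76  71  69  79 162]
 [ 61  76  87  92  27  13  50 125  49  26  25  27  49  67  28  78  80  77  76  74  69 100]
 [110 120 127 114  36   9  53 126  44  18  21  24  42  67  36  76  78  78  77  74  71  66]
 [135 140 139  97  27   8  45 128  86  55  57  74  64  50  52  78  76  77  76  79  76  71]
 [132 137 123  84  23   5  22  94  85  59  58 100  60  14  67  84  79  79  76  79  78  75]
 [130 138 119  99  29   4  13  30  33  12  22  62  20   3  74  94  80  81  80  79  79  77]
 [134  93 107 102  63  28  10  14  13  10   8   6   3  29  88 103  76  73  79  78  79  78]
 [204 105 106 108  97  82  58  27  24   6  17  36  34  80 114 123  89  76  74  78  75  77]
 [210 211 234 139 118 119 105  82  82  76  75  94  96 100 130 138 109  82  78  76  76  78]
 [144 236 255 237 141 125 127 124 120 107 117 127 130 122 139 146 138  92  73  73  76  74]
 [155 181 245 255 237 143 128 138 137 131 143 146 146 147 151 152 155 105  81  76  75  79]]
```

send_rows --deltas '[{"offset":[0,0,0],"rot":[0,0,-4]},{"offset":[0,0,0],"rot":[0,0,-8]},{"offset":[0,0,0],"rot":[0,0,-12]},{"offset":[0,0,0],"rot":[0,0,-16]},{"offset":[0,0,0],"rot":[0,0,-20]},{"offset":[0,0,0],"rot":[0,0,-24]},{"offset":[0,0,0],"rot":[0,0,-28]},{"offset":[0,0,0],"rot":[0,0,-30]}]'

```text
t: 5.38
ee_pos: [638.1, -76.1, 65.2]
tcp_rot: [0.001, 0.478, 0.878, 0.0]
force: [1.9, 0.7, 5.9]
opening: 29.4
gripper_force: 59.1
```

```bash
python3 - <<'E'
from h import *
s=r.read_state();print(s['force'],s['torque'],s['opening'],s['ee_pos'],s['tcp_rot'])
E
```

```text
[1.92227757 0.66157626 5.89760428] [ 0.21406006 -0.26573174 -0.02887212] 29.36258230201532 [638.10031971 -76.12717267  65.15432831] [6.96878641e-04 4.78289962e-01 8.78201642e-01 3.19708319e-04]
```

send_rows --deltas '[{"offset":[0,0,0],"rot":[0,0,-4]},{"offset":[0,0,0],"rot":[0,0,-8]},{"offset":[0,0,0],"rot":[0,0,-12]},{"offset":[0,0,0],"rot":[0,0,-16]},{"offset":[0,0,0],"rot":[0,0,-20]},{"offset":[0,0,0],"rot":[0,0,-24]},{"offset":[0,0,0],"rot":[0,0,-28]},{"offset":[0,0,0],"rot":[0,0,-30]}]'

```text
t: 6.05
ee_pos: [638.3, -76.3, 65.2]
tcp_rot: [0.001, 0.689, 0.724, 0.001]
force: [2.7, 0.5, 4.2]
opening: 29.2
gripper_force: 59.0
```

send_rows --deltas '[{"offset":[0,0,0],"rot":[0,0,-4]},{"offset":[0,0,0],"rot":[0,0,-8]},{"offset":[0,0,0],"rot":[0,0,-12]},{"offset":[0,0,0],"rot":[0,0,-16]},{"offset":[0,0,0],"rot":[0,0,-20]},{"offset":[0,0,0],"rot":[0,0,-24]},{"offset":[0,0,0],"rot":[0,0,-28]},{"offset":[0,0,0],"rot":[0,0,-30]}]'

```text
t: 6.72
ee_pos: [638.6, -76.4, 65.2]
tcp_rot: [0.001, 0.853, 0.521, 0.001]
force: [6.0, -1.1, 3.4]
opening: 29.2
gripper_force: 59.0
```

send_rows --deltas '[{"offset":[0,0,0],"rot":[0,0,0]},{"offset":[0,0,0],"rot":[0,0,0]},{"offset":[0,0,0],"rot":[0,0,0]}]'

```text
t: 6.97
ee_pos: [638.6, -76.3, 65.2]
tcp_rot: [0.001, 0.852, 0.523, 0.001]
force: [5.3, -0.9, 3.4]
opening: 29.6
gripper_force: 59.1
```

send_rows --deltas '[{"offset":[0,0,0],"rot":[0,0,0]},{"offset":[0,0,0],"rot":[0,0,0]},{"offset":[0,0,0],"rot":[0,0,0]},{"offset":[0,0,0.02],"rot":[0,0,0]},{"offset":[0,0,0.05],"rot":[0,0,0]},{"offset":[-0.04,0,0.07],"rot":[0,0,0]},{"offset":[-0.08,0,0.07],"rot":[0,0,0]},{"offset":[-0.12,0,0.07],"rot":[0,0,0]}]' --claw 0.06

```text
t: 7.63
ee_pos: [516.6, -76.1, 135.1]
tcp_rot: [0.0, 0.852, 0.523, 0.0]
force: [-0.4, -0.3, 0.0]
opening: 59.9
gripper_force: 0.0
```

send_rows --deltas '[{"offset":[-0.04,0,0],"rot":[0,0,0]},{"offset":[-0.08,0,0],"rot":[0,0,0]},{"offset":[-0.08,0,0],"rot":[0,0,0]}]'

```text
t: 7.88
ee_pos: [432.9, -75.9, 135.0]
tcp_rot: [0.001, 0.852, 0.523, 0.0]
force: [0.2, 0.8, 0.5]
opening: 60.1
gripper_force: 0.0
```

```bash
python3 - <<'E'
from h import *
t=snap('top','f1.png');s=snap('scene','f1s.png')
o=np.hstack([cv2.resize(t[140:210,305:375],(400,400),interpolation=cv2.INTER_CUBIC),cv2.resize(s[165:235,320:390],(400,400),interpolation=cv2.INTER_CUBIC)])
cv2.imwrite('pics/f1c.png',o)
E
```

```text
(no output)
```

View pics/f1c.png

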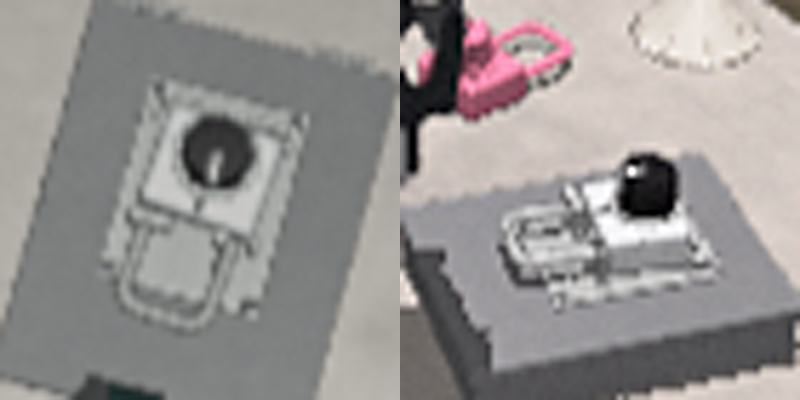

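The pointer, top-view crop (215,165), now points down towards the index mark at (200,203). I measure the angle.

```bash
python3 - <<'E'
from h import *
for f in('b1','f1'):
    b=cv2.imread(f'pics/raw_{f}.png');g=cv2.cvtColor(b,6).astype(float)
    x0,y0=328,152;s=cv2.resize(g[y0:182,x0:358],None,fx=6,fy=6,interpolation=cv2.INTER_LINEAR)
    m=(s<85).astype(np.uint8);cs,_=cv2.findContours(m,0,2);k=cv2.convexHull(max(cs,key=cv2.contourArea))
    mm=np.zeros_like(m);cv2.drawContours(mm,[k],-1,1,-1);mm=cv2.erode(mm,np.ones((5,5)))
    ys,xs=np.where((mm>0)&(s>95));P=np.array([onz('top',x0+(x+.5)/6-.5,y0+(y+.5)/6-.5,102)[:2] for x,y in zip(xs,ys)])
    w,V=np.linalg.eigh(np.cov(P.T));c=P.mean(0);d=c-[637.8,-76]
    print(f,len(P),c,w,'axis',np.degrees(np.arctan2(V[1,1],V[0,1])),'from centre',np.degrees(np.arctan2(d[1],d[0])))
E
```

```text
b1 381 [635.92876974 -83.13342817] [ 3.56079701 12.53372074] axis 67.15878050294052 from centre -104.69857527308315
f1 448 [628.16489312 -74.35454784] [ 3.13494229 18.67266454] axis 168.74604452124643 from centre 170.30870622883677
```

send_rows --deltas '[{"offset":[0.04,0.007,0],"rot":[0,0,4]},{"offset":[0.08,0.014,0],"rot":[0,0,8]},{"offset":[0.122,0.021,-0.02],"rot":[0,0,12]},{"offset":[0.122,0.021,-0.05],"rot":[0,0,12]},{"offset":[0.122,0.021,-0.07],"rot":[0,0,12]},{"offset":[0.122,0.021,-0.08],"rot":[0,0,12]},{"offset":[0.122,0.021,-0.08],"rot":[0,0,12]}]' --claw 0.024

```text
t: 8.57
ee_pos: [558.9, -54.9, 51.3]
tcp_rot: [-0.002, 0.793, 0.609, -0.002]
force: [-0.2, -0.7, -0.8]
opening: 24.4
gripper_force: 0.0
```

```bash
python3 - <<'E'
from h import *
s=snap('scene','g1.png');b=cv2.imread('pics/raw_f1.png')
print(r.read_state()['ee_pos'],onz('top',335.1,196.0,62))
print('tip expected z82',proj('scene',[559.3,-55,82]),'bow',proj('scene',[559.3,-55,62]),'bow top',proj('top',[559.3,-55,62]))
t=[x[165:225,315:385] for x in(s,)]
cv2.imwrite('pics/g1c.png',cv2.resize(t[0],(700,600),interpolation=cv2.INTER_CUBIC))
E
```

```text
[559.5229938  -55.06802708  53.57860189] [556.8255489  -56.83395823  62.        ]
tip expected z82 [338.95927546 202.96269828] bow [338.89056572 207.75618412] bow top [334.45098321 195.12113047]
```

View pics/g1c.png

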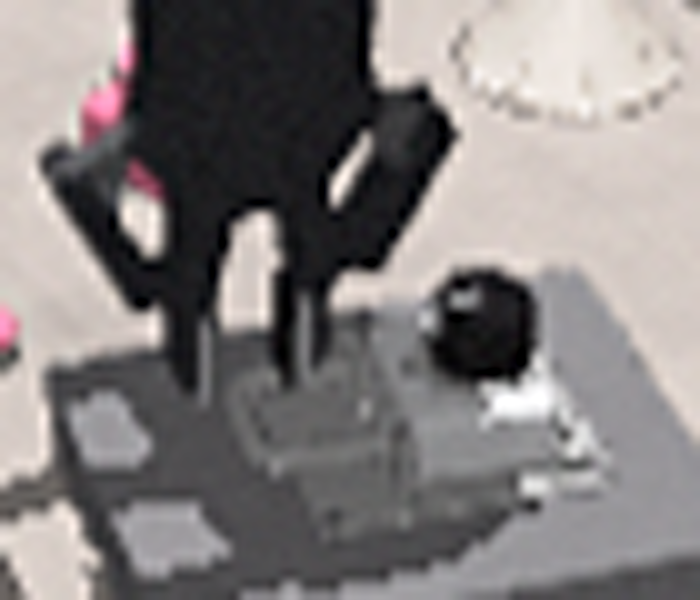

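The fingers, tips at crop (195,400) and (300,385), straddle the bar at about (250,420). Next I descend and check the force.

send_rows --deltas '[{"offset":[0,0,-0.01],"rot":[0,0,0]},{"offset":[0,0,-0.018],"rot":[0,0,0]},{"offset":[0,0,-0.023],"rot":[0,0,0]},{"offset":[0,0,-0.026],"rot":[0,0,0]},{"offset":[0,0,-0.028],"rot":[0,0,0]},{"offset":[0,0,-0.028],"rot":[0,0,0]},{"offset":[0,0,-0.028],"rot":[0,0,0]}]'

```text
t: 9.2
ee_pos: [559.7, -55.2, 26.7]
tcp_rot: [0.0, 0.793, 0.609, 0.0]
force: [-1.2, 0.5, 1.2]
opening: 24.3
gripper_force: 0.0
```

```bash
python3 - <<'E'
from h import *
s=snap('scene','g2.png')
cv2.imwrite('pics/g2c.png',cv2.resize(s[165:225,315:385],(700,600),interpolation=cv2.INTER_CUBIC))
E
```

```text
(no output)
```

View pics/g2c.png

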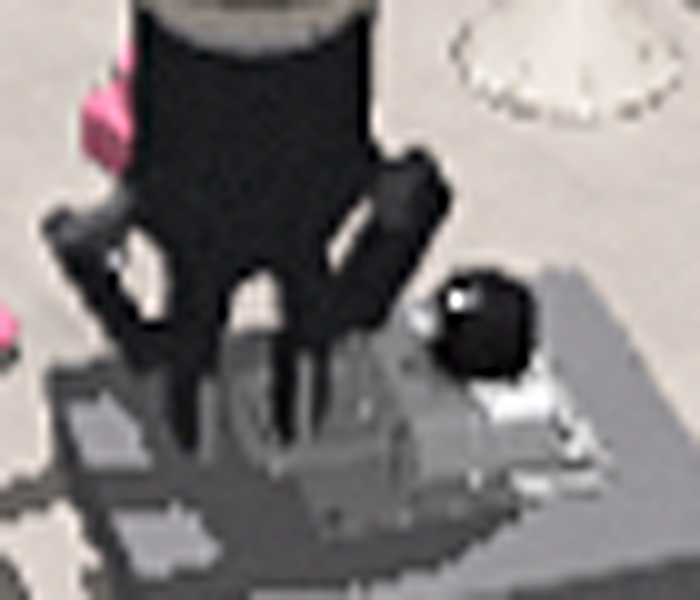

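The inner fingertip, crop (300,440), is inside the shackle opening. Next I pull along the box's -x.

send_rows --deltas '[{"offset":[-0.0029,0.0008,0],"rot":[0,0,0]},{"offset":[-0.0058,0.0016,0],"rot":[0,0,0]},{"offset":[-0.0087,0.0023,0],"rot":[0,0,0]},{"offset":[-0.0116,0.0031,0],"rot":[0,0,0]},{"offset":[-0.0145,0.0039,0],"rot":[0,0,0]},{"offset":[-0.0174,0.0047,0],"rot":[0,0,0]},{"offset":[-0.0193,0.0052,0],"rot":[0,0,0]},{"offset":[-0.0193,0.0052,0],"rot":[0,0,0]}]'

```text
t: 9.92
ee_pos: [539.9, -49.8, 26.5]
tcp_rot: [-0.0, 0.793, 0.609, -0.0]
force: [1.1, -0.4, 0.4]
opening: 24.2
gripper_force: 0.6
```

send_rows --deltas '[{"offset":[-0.0024,0.0006,0],"rot":[0,0,0]},{"offset":[-0.0048,0.0013,0],"rot":[0,0,0]},{"offset":[-0.0072,0.0019,0],"rot":[0,0,0]},{"offset":[-0.0097,0.0026,0],"rot":[0,0,0]},{"offset":[-0.0116,0.0031,0],"rot":[0,0,0]},{"offset":[-0.0126,0.0034,0],"rot":[0,0,0]},{"offset":[-0.0135,0.0036,0],"rot":[0,0,0]},{"offset":[-0.0135,0.0036,0],"rot":[0,0,0]}]'

```text
t: 10.58
ee_pos: [527.8, -46.8, 26.8]
tcp_rot: [0.001, 0.793, 0.609, 0.001]
force: [12.8, -5.1, -4.2]
opening: 24.1
gripper_force: 6.7
```

```bash
python3 - <<'E'
from h import *
s=snap('scene','h1.png');print(r.read_state()['force'])
cv2.imwrite('pics/h1c.png',cv2.resize(s[165:225,315:385],(700,600),interpolation=cv2.INTER_CUBIC))
E
```

```text
[13.16454258 -4.35925886 -2.81307335]
```

View pics/h1c.png

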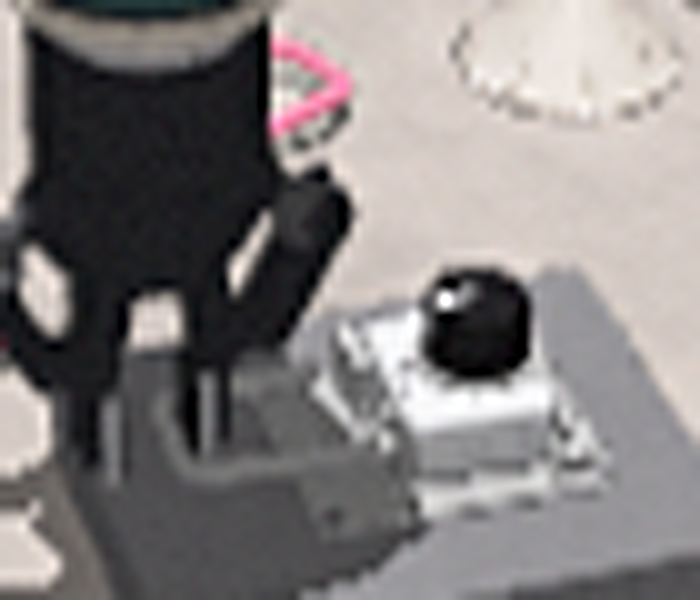

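The shackle has come out to its stop: travel is about 24 mm, the force rises to 13 N, and the bar is at the far end. I back off, rise, and turn for the case grip.

send_rows --deltas '[{"offset":[0.0019,-0.0005,0],"rot":[0,0,0]},{"offset":[0.0039,-0.001,0],"rot":[0,0,0]},{"offset":[0.0039,-0.001,0.01],"rot":[0,0,0]},{"offset":[0.0039,-0.001,0.04],"rot":[0,0,0]},{"offset":[0.0039,-0.001,0.07],"rot":[0,0,0]},{"offset":[0.0039,-0.001,0.09],"rot":[0,0,6]},{"offset":[0.0039,-0.001,0.09],"rot":[0,0,12]},{"offset":[0.0039,-0.001,0.09],"rot":[0,0,18]}]'

```text
t: 11.3
ee_pos: [531.1, -47.3, 118.7]
tcp_rot: [0.001, 0.686, 0.728, 0.001]
force: [0.4, 1.3, -0.5]
opening: 24.2
gripper_force: 0.0
```

send_rows --deltas '[{"offset":[0.01,-0.003,0],"rot":[0,0,6]},{"offset":[0.02,-0.006,0],"rot":[0,0,12]},{"offset":[0.03,-0.008,0],"rot":[0,0,18]},{"offset":[0.04,-0.011,0],"rot":[0,0,24]},{"offset":[0.05,-0.014,0],"rot":[0,0,30]},{"offset":[0.06,-0.016,0],"rot":[0,0,36]},{"offset":[0.07,-0.019,0],"rot":[0,0,42]},{"offset":[0.08,-0.022,0],"rot":[0,0,48]}]' --claw 0.0854

```text
t: 11.97
ee_pos: [610.9, -69.3, 117.0]
tcp_rot: [-0.0, 0.331, 0.944, -0.0]
force: [-0.3, -0.4, 0.1]
opening: 85.5
gripper_force: 0.0
```

send_rows --deltas '[{"offset":[0.01,-0.003,0],"rot":[0,0,6]},{"offset":[0.0198,-0.0047,0],"rot":[0,0,12]},{"offset":[0.0198,-0.0047,0],"rot":[0,0,18]},{"offset":[0.0198,-0.0047,0],"rot":[0,0,24]},{"offset":[0.0198,-0.0047,0],"rot":[0,0,24]},{"offset":[0.0198,-0.0047,0],"rot":[0,0,24]}]'

```text
t: 12.47
ee_pos: [630.3, -73.9, 116.8]
tcp_rot: [-0.0, 0.131, 0.991, 0.0]
force: [-0.3, -0.0, 0.1]
opening: 85.5
gripper_force: 0.0
```

```bash
python3 - <<'E'
from h import *
s=r.read_state();print({k:np.round(s[k],3) for k in('t','ee_pos','tcp_rot','force','opening','joint_positions')})
q=s['tcp_rot'];print('phi',np.degrees(np.arctan2(2*q[2]**2-1,2*q[1]*q[2])))
E
```

```text
{'t': np.float64(12.467), 'ee_pos': array([630.29 , -73.938, 116.77 ]), 'tcp_rot': array([-0.   ,  0.131,  0.991,  0.   ]), 'force': array([-0.347, -0.025,  0.143]), 'opening': np.float64(85.499), 'joint_positions': array([-0.157,  0.063,  1.634,  0.   ,  1.445, -1.464])}
phi 74.89690834444367
```

send_rows --deltas '[{"offset":[0,0,-0.03],"rot":[0,0,0]},{"offset":[0,0,-0.055],"rot":[0,0,0]},{"offset":[0,0,-0.068],"rot":[0,0,0]},{"offset":[0,0,-0.075],"rot":[0,0,0]},{"offset":[0,0,-0.08],"rot":[0,0,0]},{"offset":[0,0,-0.085],"rot":[0,0,0]},{"offset":[0,0,-0.089],"rot":[0,0,0]},{"offset":[0,0,-0.089],"rot":[0,0,0]}]'

```text
t: 13.13
ee_pos: [630.6, -74.1, 27.5]
tcp_rot: [0.0, 0.13, 0.992, -0.0]
force: [-0.5, 0.2, -0.1]
opening: 85.4
gripper_force: 0.0
```

send_rows --deltas '[{"offset":[0,0,0],"rot":[0,0,0]},{"offset":[0,0,0],"rot":[0,0,0]},{"offset":[0,0,0],"rot":[0,0,0]},{"offset":[0,0,0],"rot":[0,0,0]},{"offset":[0,0,0],"rot":[0,0,0]},{"offset":[0,0,0],"rot":[0,0,0]}]' --claw 0.045

```text
t: 13.63
ee_pos: [631.3, -73.6, 28.8]
tcp_rot: [0.001, 0.13, 0.992, 0.0]
force: [0.5, 4.4, 6.5]
opening: 58.4
gripper_force: 65.2
```

send_rows --deltas '[{"offset":[0,0,0],"rot":[0,0,0]},{"offset":[0,0,0.003],"rot":[0,0,0]},{"offset":[0,0,0.006],"rot":[0,0,0]},{"offset":[0,0,0.009],"rot":[0,0,0]},{"offset":[0,0,0.012],"rot":[0,0,0]},{"offset":[0,0,0.015],"rot":[0,0,0]},{"offset":[0,0,0.015],"rot":[0,0,0]}]'

```text
t: 14.22
ee_pos: [630.9, -74.3, 43.0]
tcp_rot: [0.001, 0.13, 0.992, -0.0]
force: [4.3, -1.6, -2.9]
opening: 58.0
gripper_force: 65.5
```

send_rows --deltas '[{"offset":[0,0,0.004],"rot":[0,0,0]},{"offset":[0,0,0.008],"rot":[0,0,0]},{"offset":[0,0,0.012],"rot":[0,0,0]},{"offset":[0,0,0.016],"rot":[0,0,0]},{"offset":[0,0,0.02],"rot":[0,0,0]},{"offset":[0,0,0.025],"rot":[0,0,0]}]'

```text
t: 14.72
ee_pos: [630.1, -74.0, 67.5]
tcp_rot: [-0.0, 0.13, 0.992, 0.0]
force: [-0.3, -0.8, -3.9]
opening: 58.2
gripper_force: 65.7
```

```bash
python3 - <<'E'
from h import *
s=r.read_state();print({k:np.round(s[k],3) for k in('t','ee_pos','tcp_rot','force','torque','opening','gripper_force')})
E
```

```text
{'t': np.float64(14.717), 'ee_pos': array([630.147, -73.953,  67.54 ]), 'tcp_rot': array([-0.   ,  0.13 ,  0.992,  0.   ]), 'force': array([-0.277, -0.832, -3.943]), 'torque': array([-0.012, -0.098,  0.028]), 'opening': np.float64(58.169), 'gripper_force': np.float64(65.678)}
```

Weight of about 4 N is carried and the padlock is free. I lift the rest, then verify the shackle and dial by measurement.

send_rows --deltas '[{"offset":[0,0,0.015],"rot":[0,0,0]},{"offset":[0,0,0.03],"rot":[0,0,0]},{"offset":[0,0,0.045],"rot":[0,0,0]},{"offset":[0,0,0.06],"rot":[0,0,0]},{"offset":[0,0,0.07],"rot":[0,0,0]},{"offset":[0,0,0.077],"rot":[0,0,0]},{"offset":[0,0,0.08],"rot":[0,0,0]},{"offset":[0,0,0.08],"rot":[0,0,0]}]'

```text
t: 15.38
ee_pos: [630.6, -74.1, 148.0]
tcp_rot: [0.0, 0.13, 0.992, -0.0]
force: [0.1, -0.1, -3.3]
opening: 58.4
gripper_force: 65.7
```

send_rows --deltas '[{"offset":[0,0,0],"rot":[0,0,0]},{"offset":[0,0,0],"rot":[0,0,0]},{"offset":[0,0,0],"rot":[0,0,0]},{"offset":[0,0,0],"rot":[0,0,0]}]'

```text
t: 15.72
ee_pos: [630.3, -74.0, 146.8]
tcp_rot: [-0.0, 0.13, 0.992, 0.0]
force: [-0.6, 0.2, -2.9]
opening: 58.6
gripper_force: 65.7
```

```bash
python3 - <<'E'
from h import *
s=r.read_state();print({k:np.round(s[k],3) for k in('t','ee_pos','tcp_rot','force','joint_velocities','opening','gripper_force')})
a=snap('scene','z1.png');t=snap('top','z1t.png');h=cv2.imread('pics/raw_h1.png');b=cv2.imread('pics/raw_b1.png')
X=np.array([.966,-.259]);Y=np.array([.259,.966]);P=np.array([630.2,-74.2])
def pt(l,w,z):return [*(P+l*X+w*Y),z]
z=48+120
# bow profile along x at two lateral offsets, seen in scene at height z+14: brightness along the centre line
g=cv2.cvtColor(a,6);gt=cv2.cvtColor(t,6);gt0=cv2.cvtColor(b,6)
bil=lambda im,p:int(cv2.getRectSubPix(im,(1,1),(float(p[0]),float(p[1])))[0,0])
ls=list(range(-130,-20,5));print(ls)
for w in(-6,0,6):
    print('scene',w,[bil(g,proj('scene',pt(l,w,z+14))) for l in ls])
    print('top  ',w,[bil(gt,proj('top',pt(l,w,z+14))) for l in ls])
    print('top0 ',w,[bil(gt0,proj('top',pt(l,w,z+14))) for l in ls])
E
```

```text
{'t': np.float64(15.717), 'ee_pos': array([630.296, -73.98 , 146.784]), 'tcp_rot': array([-0.   ,  0.13 ,  0.992,  0.   ]), 'force': array([-0.588,  0.15 , -2.852]), 'joint_velocities': array([-0.001, -0.001, -0.003, -0.001,  0.002, -0.002]), 'opening': np.float64(58.608), 'gripper_force': np.float64(65.722)}
[-130, -125, -120, -115, -110, -105, -100, -95, -90, -85, -80, -75, -70, -65, -60, -55, -50, -45, -40, -35, -30, -25]
scene -6 [210, 188, 98, 91, 105, 131, 100, 134, 163, 142, 111, 100, 86, 157, 128, 171, 143, 143, 209, 209, 157, 108]
top   -6 [72, 80, 66, 79, 79, 75, 75, 75, 74, 76, 116, 168, 178, 159, 171, 176, 173, 172, 168, 92, 88, 91]
top0  -6 [112, 125, 126, 127, 123, 123, 124, 123, 107, 134, 113, 154, 166, 164, 165, 165, 158, 147, 119, 191, 174, 137]
scene 0 [214, 146, 91, 94, 96, 145, 105, 111, 188, 184, 180, 157, 130, 170, 158, 169, 169, 101, 142, 220, 146, 109]
top   0 [72, 74, 71, 77, 76, 75, 76, 76, 74, 80, 132, 142, 177, 175, 176, 175, 175, 174, 153, 88, 87, 89]
top0  0 [116, 127, 126, 125, 125, 124, 123, 123, 113, 148, 111, 131, 165, 162, 163, 163, 163, 158, 120, 140, 149, 89]
scene 6 [212, 136, 94, 97, 120, 121, 100, 99, 160, 176, 186, 189, 185, 190, 200, 184, 172, 148, 123, 214, 161, 109]
top   6 [83, 64, 69, 74, 75, 74, 74, 78, 78, 95, 131, 164, 176, 174, 173, 173, 173, 173, 113, 85, 86, 88]
top0  6 [123, 126, 123, 123, 123, 123, 121, 123, 120, 144, 117, 153, 164, 162, 162, 161, 160, 153, 129, 188, 165, 100]
```

```bash
python3 -c "
from plant import r
print(r.hand_in())"
```

```text
the job is handed in; nothing more can be done
None
```

I handed the job in with the padlock held still about 12 cm above the lid, dial up. The dial had been turned 3 clicks to the mark (measured about 5° off, within the 0 click), and the shackle pulled to its stop. After the lift I could not see the dial, and the shackle's open position rests on the pull reading and a weak image check.

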